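Lay out a milliner's bench around the hat blocks

TASK

Set up the milliner's bench around the three wooden hat blocks: put the pin tin in the centre on top of the round flat-topped block and stand the thread reel in the centre on top of the tin, lay the wooden clapper flat behind that same flat-topped block (straight towards the bench's far edge, centred behind the block, its length crosswise and parallel to the far edge, with a clear gap of about 25 mm), and stand the iron weight upright on the bench midway between the domed block and the oval block. Leave the hammer, the jar and the mug where they are, and let go of everything.

Things in the scene. Friction and masses are not known exactly. Their poses are not given: they have to be found in the camera images.
- flat_block: round pillbox hat block, plain wood, flat top, 110 mm across, 45 mm high, fixed to the bench; origin at the centre of its underside, on the bench. Its axes are parallel to the world's: +x points away from the robot to the bench's far edge ('behind'), y is crosswise
- dome_block: round hat block, plain wood, with a domed top, 100 mm across, 62 mm high, fixed to the bench; origin at the centre of its underside, z up. Its +x points at the oval block
- oval_block: oval flat-topped hat block, plain wood, 120 mm long (its x) by 84 mm wide (its y), 40 mm high, fixed to the bench about 200 mm (centre to centre) behind the domed block; origin at the centre of its underside
- pin_tin: closed low round tin of bare steel, 60 mm across (58 mm below the lid's rim), 24 mm high, 0.1 to 0.15 kg, loose; origin at the centre of its underside, z up; starts flat on the bench
- reel: reel of cream thread with pale wooden ends, a cylinder 32 mm across the ends (30 mm at the thread) and 44 mm high, about 35 g, loose, standing on end; origin at the centre of its underside, z up
- weight: dark iron pattern weight: a disc 50 mm across and 22 mm high with a plain upright round knob 18 mm across on its centre, 48 mm high in all, about 0.25 to 0.45 kg, loose; origin at the centre of the underside, z up. Take it by the knob
- clapper: pale hardwood pressing block (clapper), loose, about 0.16 kg: a base 42 mm (its x) by 110 mm (its y, its length) and 20 mm high, with a grip ridge 18 mm wide (x), 90 mm long (y) along the middle, up to 48 mm above the bench; origin at the centre of the underside. Take it by the ridge, closing along its x
- hammer: hammer with a wooden handle, 240 mm long, lying crosswise on the bench beyond the work, loose; a bystander, not to be moved; origin near its middle, underside
- jar: glass jar with a steel lid, 60 mm across, 70 mm high, loose, beyond the work; a bystander, not to be moved; origin at the centre of its underside
- mug: white ceramic mug, 76 mm across, 90 mm high, loose, beyond the work; a bystander, not to be moved; origin at the centre of its underside
Things that resemble listed ones, but are neither listed nor needed, are in the scene too. Leave any green or grey look-alike of the flat_block alone.

How it is judged:
By the outcome, as a careful person would: the job done as asked, in the order asked, and still so for the second after the job is handed in, with the robot touching nothing.
It also fails if it takes over 118 s, if anything falls off the work surface, if the arm or the gripper's body presses on something with over 40 N, if the wrist force passes 120 N, or if a joint passes its speed limit or range.

ROBOT

A 6-joint arm with a two-finger parallel gripper is mounted at the origin on the work surface. World frame = base frame: x ahead of the robot, y to its left, z up, the work surface at z = 0. Lengths are in m, angles in rad, forces in N, time in s.
With the tool pointing down it reaches from about 0.35 to 0.725 m from the base axis. Payload 6 kg.
Tool frame: the origin (TCP) lies midway between the tips of the shut fingers; the grasp point (between the pads) lies 19 mm behind it; z points along the fingers, y is the line along which they close (so a half turn about z gives the same grasp; the last joint's range is limited). The gripper opens to 85 mm and grips with 20 to 120 N. Pads are 22 mm wide; open, the fingers measure 114 mm over their backs; the gripper's body (76 mm by 85 mm) begins 54 mm behind the grasp point. The pads swing forward as they close: fully open they stand 13 mm farther back than shut.
Start: joints at [0.334, 0.04, 0.085, 0, -1.615, -0.334], TCP at [0.6, 0, 0.231] pointing down, gripper open.
Joint ranges: [-2.56, 2.56], [-1.29, 2.01], [-1.08, 1.49], [-3.29, 1.98], [-2.81, -0.18], [-2.99, 2.99]. Speed limits (rad/s): [2.57, 2.57, 3.01, 3.14, 3.14, 3.14].

INTERFACE

Orientations are given as a unit quaternion [w, x, y, z].
In Python, from bench import manip, eyes, ticket gives the robot as it stands.
- The arm moves only by the tool arm_command, never from a script. Its arguments are lists of equal length, an entry for each row: "offset": the shift along the world's x, y, z in cm, a list of three; "yaw": the turn about the world's z in degrees. In form: {"offset": [[tx, ty, tz], ...], "yaw": [yaw, ...]}. A call has 1 to 12 rows; each row shifts and turns the commanded pose from where the row before left it; what a row does not reach is not made up. A row lasts 1/8 s, in which the tool goes at most 62.5 mm and 10.7 degrees, less where a joint would pass 70% of its speed; a pose out of reach is approached as far as the arm can. A call with a gripper value outside its range is refused whole. "claw" is the finger opening in cm, from 0 to 8.54, set as the call begins (left out, the last holds). The fingers move at their own pace and stop on an object; "newtons" is the grip in N (left out, the last holds). Time passes only in rows, so rows that do not move let the fingers close. It gives the time, the measured TCP pose, the force, the opening and the grip force at its end, in the units of the state.
- manip.sense(): the state, without advancing time (a new reading comes with each control period).
- eyes.get_image(name): name is "scene" or "side" or "wrist"; returns the picture (384x512x3 uint8, blue, green, red); there is no depth.
- eyes.get_calibration(name): a dict with "fx", "fy", "cx", "cy" (pixels), "camera_from_world" (4x4, takes a point from world to camera coordinates); the wrist camera has in their place "tool_from_camera" (4x4, takes a point from camera to tool coordinates, whose origin is the TCP and whose axes are the flange's). Camera axes: x right, y up, looking along -z (the intrinsics and any distortion apply to the point x, -y, -z); pixel columns grow to the right and rows downward; lengths in m; the calibration is good to about 2 mm. A picture is of the moment at which its call begins: read the wrist's pose just before it. get_calibration takes no time and is no camera call.
- ticket.finish_job(): hands the job in; it is judged then, once.
Trained networks look in the newest picture that a camera, given by its name, has taken for a name from the list of things; names that differ only in an ending like _2 or _b are one class to them, and where a whole thing is asked for, a point or a joint stands for the part that bears it (a point fixed in the world has none). Each returns a list of dicts, best first, with "confidence" (0 to 1); they miss things now and then, are a little off and sometimes report something else, mostly with a low value. They report only what shows in the picture. A call takes as long as a camera call. They do not tell look-alikes from the thing itself.
- eyes.boxes_of(camera, name): "bbox" ([left, top, width, height] in pixels, round what is visible of it).
The state is a dict: "time_s": time; "qpos": joint angles; "dq": joint speeds; "joint_torque": joint torques, N m; "ee_pos": TCP position; "tcp_rot": TCP orientation; "wrist_force": force on the tool from outside, world axes, zero at the start; "torque": the same for the moment, N m; "gripper_width": opening from 0.0 (shut) to 1.0 (fully open); "grasp_force": force on a finger pad.
Only numpy, scipy, OpenCV 4.12 (cv2) and the standard library are available. Lean on these libraries where they do the work, as an engineer would, in place of code of your own. Each camera call takes 0.05 s, during which the arm holds its last target. There are 200 camera calls.

## Working session

There is one attempt and no reset: what is moved stays moved. The work goes in short steps, Python scripts to look and compute and a tool call to move; the robot and the scene stay as the last step left them, time stands still between calls to the robot, and variables do not carry over. Pictures are saved under pics/ and viewed, at most 14 in all, crops included, and the job is handed in when it is done.

Besides the shell and the picture viewer there is one more tool, called after "Request:" by a JSON object that holds its "op" and its "data", one argument or row to a line. arm_command: Moves the arm, as the interface text tells. Its arguments: {"type":"object","properties":{"offset":{"type":"array","items":{"type":"array","items":{"type":"number"}}},"yaw":{"type":"array","items":{"type":"number"}},"claw":{"type":"number"},"newtons":{"type":"number"}},"required":["offset","yaw"]}

```bash
mkdir -p pics; ls; cat > h.py <<'E'
import numpy as np, cv2
from bench import manip, eyes, ticket
def calib(n):
    c=eyes.get_calibration(n); return c
def proj(n,P):
    c=eyes.get_calibration(n); T=np.array(c["camera_from_world"]); p=T[:3,:3]@np.array(P,float)+T[:3,3]
    return np.array([c["cx"]+c["fx"]*p[0]/-p[2], c["cy"]+c["fy"]*-p[1]/-p[2]])
def ray(n,u,v,z):
    c=eyes.get_calibration(n); T=np.array(c["camera_from_world"]); 
    d=np.array([(u-c["cx"])/c["fx"],-(v-c["cy"])/c["fy"],-1]); R=T[:3,:3].T; o=-R@T[:3,3]; d=R@d
    return o+d*(z-o[2])/d[2]
E
python3 - <<'E'
from h import *
for n in("scene","side"):
    im=eyes.get_image(n); cv2.imwrite(f"pics/{n}0.png",im)
    c=eyes.get_calibration(n); print({k:np.round(v,3).tolist() if not isinstance(v,str) else v for k,v in c.items()})
    for o in "flat_block dome_block oval_block pin_tin reel weight clapper hammer jar mug".split():
        print(n,o,[(np.round(b["bbox"]).tolist(),round(b["confidence"],2)) for b in eyes.boxes_of(n,o)])
print(manip.sense())
E
```

```text
pics
{'fx': 394.101, 'fy': 394.101, 'cx': 250.158, 'cy': 188.656, 'camera_from_world': [[0.708, 0.706, -0.023, -0.403], [-0.341, 0.37, 0.864, 0.148], [0.618, -0.604, 0.503, -1.322], [0.0, 0.0, 0.0, 1.0]]}
scene flat_block [([278.0, 239.0, 39.0, 42.0], 0.67), ([216.0, 131.0, 35.0, 28.0], 0.65), ([236.0, 149.0, 41.0, 33.0], 0.61)]
scene dome_block [([164.0, 187.0, 42.0, 43.0], 0.85)]
scene oval_block [([230.0, 213.0, 52.0, 40.0], 0.94)]
scene pin_tin [([71.0, 236.0, 32.0, 25.0], 0.74)]
scene reel [([101.0, 256.0, 22.0, 27.0], 0.67), ([227.0, 214.0, 55.0, 39.0], 0.32)]
scene weight [([289.0, 132.0, 17.0, 18.0], 0.69)]
scene clapper [([325.0, 146.0, 25.0, 22.0], 0.75)]
scene hammer [([352.0, 168.0, 64.0, 54.0], 0.6)]
scene jar [([279.0, 240.0, 36.0, 42.0], 0.63)]
scene mug [([126.0, 275.0, 70.0, 73.0], 0.97)]
{'fx': 411.358, 'fy': 411.358, 'cx': 250.768, 'cy': 189.42, 'camera_from_world': [[-0.959, -0.282, 0.02, 0.531], [0.21, -0.662, 0.72, -0.134], [-0.19, 0.695, 0.694, -1.186], [0.0, 0.0, 0.0, 1.0]]}
side flat_block [([301.0, 243.0, 40.0, 39.0], 0.87), ([298.0, 190.0, 42.0, 36.0], 0.66
[... 526 characters left out ...]
s': 1.1, 'qpos': array([ 3.33682166e-01,  4.01463236e-02,  8.48086265e-02,  2.35696424e-06,
       -1.61549635e+00, -3.33714929e-01]), 'dq': array([-0.00012124, -0.00117292,  0.00056542, -0.00077994, -0.00051044,
       -0.00036569]), 'joint_torque': array([ 1.92068670e-03, -3.67938423e+01,  3.47443056e+01,  6.93281516e+00,
       -1.00391451e-03, -8.68805273e-05]), 'ee_pos': array([5.99978102e-01, 6.98138330e-06, 2.31296849e-01]), 'tcp_rot': array([-1.74817740e-05, -7.07095160e-01,  7.07118402e-01,  7.17279064e-06]), 'wrist_force': array([-0.14262339,  0.06952607,  0.25736246]), 'torque': array([-0.00115044, -0.00305254,  0.03178765]), 'grasp_force': 0.0, 'gripper_width': 1.003824191408944}
```

View pics/scene0.png

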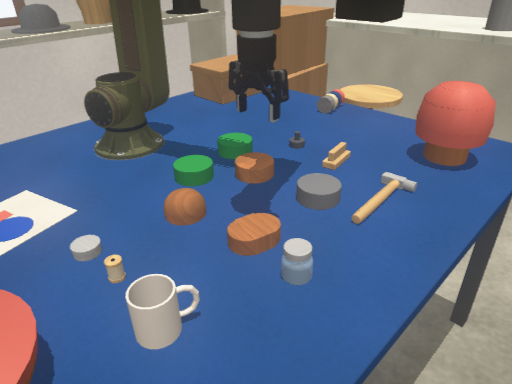

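View pics/side0.png

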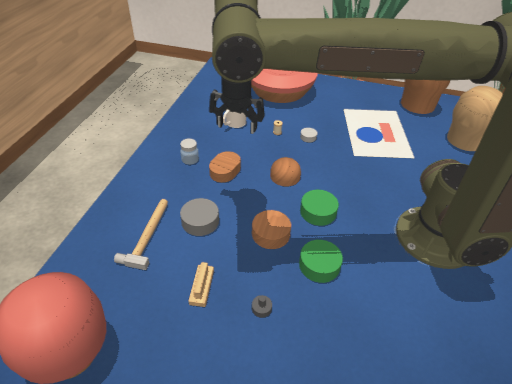

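The scene picture shows the candidates for flat_block: wood (255,167), green (194,170), green (235,146) and grey (319,191). In the side picture they are wood (271,229), green (320,207), green (321,261) and grey (200,217). The plain wood one fits the description. The tin is at scene (87,248), the reel at (115,269), the weight at (297,141) and the clapper at (337,155).

```bash
cat >> h.py <<'E'
from scipy.optimize import least_squares
def cyl(d,h): 
    a=np.linspace(0,2*np.pi,48); return np.array([[d/2*np.cos(t),d/2*np.sin(t),z] for t in a for z in (0,h)])
def box(x,y,z0,z1): return np.array([[i*x/2,j*y/2,k] for i in(-1,1) for j in(-1,1) for k in (z0,z1)])
W=np.vstack([cyl(.05,.022),cyl(.018,.048)])
def bb(n,P):
    q=np.array([proj(n,p) for p in P]); a,b=q.min(0),q.max(0); return np.array([*a,*b])
def fit(M,obs,x0=(.5,0)):
    f=lambda s:np.concatenate([bb(n,M+[s[0],s[1],0])-np.array([b[0],b[1],b[0]+b[2],b[1]+b[3]]) for n,b in obs])
    r=least_squares(f,x0,loss="soft_l1",diff_step=1e-3); return np.round(r.x,4),np.round(r.fun,1)
E
python3 - <<'E'
from h import *
im=cv2.imread("pics/scene0.png")
cv2.imwrite("pics/crop1.png",cv2.resize(im[115:265,60:260+160],None,fx=2.2,fy=2.2,interpolation=cv2.INTER_CUBIC))
A={"flat":(cyl(.11,.045),[("scene",[236,149,41,33]),("side",[251,210,41,36])]),
"grey":(cyl(.11,.045),[("scene",[297,176,44,31]),("side",[180,201,37,34])]),
"gr1":(cyl(.11,.045),[("scene",[174,157,40,27]),("side",[300,190,39,34])]),
"gr2":(cyl(.11,.045),[("scene",[216,131,35,28]),("side",[301,243,40,39])]),
"oval":(cyl(.1,.04),[("scene",[230,213,52,40]),("side",[212,149,28,31])]),
"dome":(np.vstack([cyl(.1,.03),cyl(.03,.062)]),[("scene",[164,187,42,43]),("side",[269,158,30,29])]),
"tin":(cyl(.06,.024),[("scene",[71,236,32,25]),("side",[300,128,18,14])]),
"reel":(cyl(.032,.044),[("scene",[104,256,20,27]),("side",[274,120,8,16])]),
"weight":(W,[("scene",[289,132,17,18]),("side",[252,297,20,21])]),
"clapper":(cyl(.08,.048),[("scene",[323,144,29,24]),("side",[188,264,27,43])]),
"jar":(cyl(.06,.07),[("scene",[282,240,32,42]),("side",[180,139,20,26])])}
for k,(M,o) in A.items(): 
    s,r=fit(M,o); print(k,s,round(float(np.hypot(*s)),3),r)
E
```

```text
Traceback (most recent call last):
  File "h.py", line 21, in fit
    r=least_squares(f,x0,loss="soft_l1",diff_step=1e-3); return np.round(r.x,4),np.round(r.fun,1)
  File "h.py", line 20, in <lambda>
    f=lambda s:np.concatenate([bb(n,M+[s[0],s[1],0])-np.array([b[0],b[1],b[0]+b[2],b[1]+b[3]]) for n,b in obs])
                               ~~^^^^^^^^^^^^^^^^^^^
  File "h.py", line 18, in bb
    q=np.array([proj(n,p) for p in P]); a,b=q.min(0),q.max(0); return np.array([*a,*b])
                ~~~~^^^^^
  File "h.py", line 6, in proj
    c=eyes.get_calibration(n); T=np.array(c["camera_from_world"]); p=T[:3,:3]@np.array(P,float)+T[:3,3]
ValueError: time passes only in moves, steps and waits
```

View pics/crop1.png

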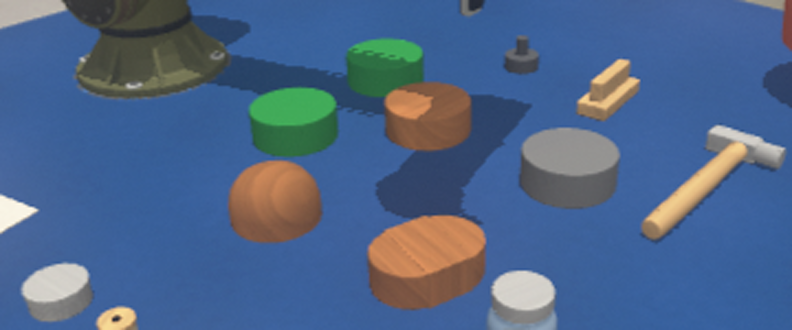

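The crop confirms it: the only plain-wood round flat-topped block is at crop (428,113), which is scene (255,167). The others are green (crop 293,120 and 385,67) and grey (crop 569,165). I'll cache the calibration and rerun the fit.

```bash
cat > fix.py <<'E'
s=open("h.py").read()
s=s.replace('def calib(n):\n    c=eyes.get_calibration(n); return c\n','import functools\n@functools.lru_cache(None)\ndef cal(n): return eyes.get_calibration(n)\n').replace('c=eyes.get_calibration(n);','c=cal(n);')
open("h.py","w").write(s)
E
python3 fix.py; cat > m.py <<'E'
from h import *
A={"flat":(cyl(.11,.045),[("scene",[236,154,38,27]),("side",[252,210,40,36])]),
"grey":(cyl(.11,.045),[("scene",[297,176,44,31]),("side",[180,201,39,34])]),
"gr1":(cyl(.11,.045),[("scene",[174,157,40,27]),("side",[300,190,39,34])]),
"gr2":(cyl(.11,.045),[("scene",[217,133,36,25]),("side",[301,243,40,39])]),
"oval":(cyl(.1,.04),[("scene",[228,213,53,40]),("side",[210,150,32,31])]),
"dome":(np.vstack([cyl(.1,.03),cyl(.03,.062)]),[("scene",[164,187,42,37]),("side",[269,157,32,29])]),
"tin":(cyl(.06,.024),[("scene",[71,236,31,24]),("side",[300,128,18,14])]),
"reel":(cyl(.032,.044),[("scene",[104,256,20,27]),("side",[274,120,8,16])]),
"weight":(W,[("scene",[289,132,17,18]),("side",[252,295,20,22])]),
"clapper":(cyl(.08,.048),[("scene",[323,144,29,24]),("side",[188,264,27,43])]),
"jar":(cyl(.06,.07),[("scene",[282,240,32,42]),("side",[180,139,20,26])])}
for k,(M,o) in A.items(): 
    s,r=fit(M,o); print(k,s,round(float(np.hypot(*s)),3),r)
c=cal("wrist"); print({k:np.round(v,4).tolist() for k,v in c.items() if not isinstance(v,str)})
E
python3 m.py
```

```text
flat [0.4534 0.1352] 0.473 [-1.3 -3.1  0.1  1.9 -0.2 -0.6 -0.4  3.5]
grey [0.6621 0.1532] 0.68 [-0.5 -4.7  0.8  1.8 -0.  -2.8  0.3  1.9]
gr1 [0.3385 0.01  ] 0.339 [-0.6 -3.8  0.3  1.5 -0.1 -0.9 -0.1  2.2]
gr2 [0.3028 0.2016] 0.364 [ 0.3 -1.6 -0.3  0.7 -2.3 -4.3  1.8  1. ]
oval [ 0.6653 -0.0871] 0.671 [ 1.  -1.3 -4.9  1.6  0.4  1.7 -1.  -0.4]
dome [ 0.472  -0.1219] 0.487 [-0.5  0.4  0.7  0.6  0.7  1.2 -0.1 -0. ]
tin [ 0.4371 -0.3547] 0.563 [-1.  -2.7  0.7  0.2  0.1 -1.  -0.7  0.1]
reel [ 0.555  -0.3529] 0.658 [-1.  -1.9  0.9 -0.  -1.2 -0.8  0.2 -1.9]
weight [0.4177 0.3692] 0.557 [ 0.3 -1.7 -1.  -1.7 -0.8 -0.9  0.1  0.3]
clapper [0.5771 0.3606] 0.68 [ 0.2 -3.6  0.1 -1.5 -3.8  0.2  2.6 -4.5]
jar [ 0.7983 -0.1012] 0.805 [-1.  -6.5  0.2  0.7 -0.4 -0.7 -0.7  0.8]
{'fx': 288.7356, 'fy': 288.7356, 'cx': 257.4407, 'cy': 186.3901, 'tool_from_camera': [[0.0003, 0.9474, 0.3201, 0.0829], [1.0, -0.0006, 0.0008, 0.0003], [0.0009, 0.3201, -0.9474, -0.1434], [0.0, 0.0, 0.0, 1.0]]}
```

Both cameras agree to within a few mm. I'll put the wrist camera over the flat block first.

Request:
{"op": "arm_command", "data": {
  "offset": [
    [-3.7,2.7,0],
    [-3.7,2.7,0],
    [-3.7,2.7,0],
    [-3.6,2.6,0],
    [0,0,0],
    [0,0,0]
  ],
  "yaw": [0,0,0,0,0,0]
}}

```text
time_s: 1.85
ee_pos: [0.4531, 0.1071, 0.2315]
tcp_rot: [-0.0, 0.707, -0.707, 0.0]
wrist_force: [0.4, 0.2, -0.6]
gripper_width: 1.001
grasp_force: 0.0
```

```bash
cat >> h.py <<'E'
from scipy.spatial.transform import Rotation as Rn
def wcam():
    s=manip.sense(); q=s["tcp_rot"]; R=Rn.from_quat([q[1],q[2],q[3],q[0]]).as_matrix()
    T=np.eye(4); T[:3,:3]=R; T[:3,3]=s["ee_pos"]; return np.linalg.inv(T@np.array(cal("wrist")["tool_from_camera"]))
def shot(name):
    T=wcam(); im=eyes.get_image("wrist"); cv2.imwrite(f"pics/{name}.png",im); np.save(f"pics/{name}.npy",T); return im,T
def wp(T,P):
    c=cal("wrist"); p=np.atleast_2d(P)@T[:3,:3].T+T[:3,3]
    return np.stack([c["cx"]-c["fx"]*p[:,0]/p[:,2], c["cy"]+c["fy"]*p[:,1]/p[:,2]],1)
def wray(T,u,v,z):
    c=cal("wrist"); d=np.array([(u-c["cx"])/c["fx"],-(v-c["cy"])/c["fy"],-1]); R=T[:3,:3].T; o=-R@T[:3,3]; d=R@d
    return o+d*(z-o[2])/d[2]
E
python3 - <<'E'
from h import *
im,T=shot("w1"); print(manip.sense()["ee_pos"])
print(wp(T,[[.453,.135,.045],[.508,.135,.045],[.453,.19,.045]]))
E
```

```text
[0.45328686 0.10678667 0.23128494]
[[257.59108322 185.81940394]
 [211.96518549 185.75744211]
 [257.54306056 226.99231583]]
```

View pics/w1.png

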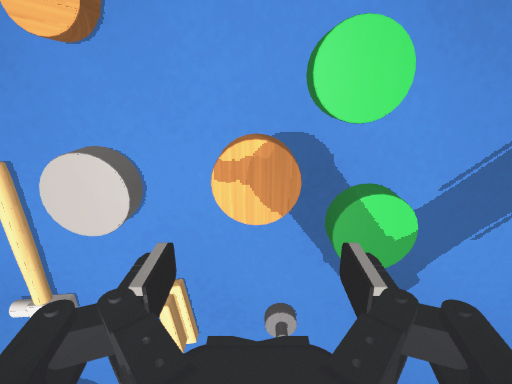

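The wrist picture shows the wood flat block at (256,179), grey at (85,193), green at (362,68) and (372,227), the weight at (280,320) and the clapper at (180,310).

```bash
cat >> h.py <<'E'
def mask(im):
    b,g,r=[im[:,:,i].astype(int) for i in range(3)]
    return ((b<1.35*np.maximum(r,g))).astype(np.uint8)
def hullstat(pts):
    h=cv2.convexHull(pts.astype(np.float32).reshape(-1,1,2)); m=cv2.moments(h); q=h.reshape(-1,2)
    return np.array([*q.min(0),*q.max(0),m["m10"]/m["m00"],m["m01"]/m["m00"]]),h
def comp(im,uv):
    m=cv2.morphologyEx(mask(im),cv2.MORPH_OPEN,np.ones((3,3),np.uint8)); n,l,st,ce=cv2.connectedComponentsWithStats(m)
    k=l[int(uv[1]),int(uv[0])]
    if k==0: k=1+int(np.argmin(np.hypot(*(ce[1:]-uv).T)))
    ys,xs=np.where(l==k); return np.stack([xs,ys],1),st[k]
def wfit(M,name,x0,uv=None,z=0,free_yaw=False,yaw0=0.):
    im=cv2.imread(f"pics/{name}.png"); T=np.load(f"pics/{name}.npy")
    if uv is None: uv=wp(T,[[*x0,z+M[:,2].max()/2]])[0]
    P,st=comp(im,uv); o,_=hullstat(P)
    o[2:4]+=0.0
    def f(s):
        a=s[2] if free_yaw else yaw0
        c,d=np.cos(a),np.sin(a); Q=M@np.array([[c,d,0],[-d,c,0],[0,0,1]])+[s[0],s[1],z]
        return hullstat(wp(T,Q))[0]-o
    if free_yaw: 
        c=cv2.convexHull(P.astype(np.float32).reshape(-1,1,2)).reshape(-1,2)
        def g(s):
            cc,d=np.cos(s[2]),np.sin(s[2]); Q=M@np.array([[cc,d,0],[-d,cc,0],[0,0,1]])+[s[0],s[1],z]
            h=hullstat(wp(T,Q))[1]
            return np.array([cv2.pointPolygonTest(h,(float(a),float(b)),True) for a,b in c])
        r=min((least_squares(g,[*x0,y],diff_step=1e-3,x_scale=[.01,.01,.1],loss="soft_l1") for y in np.arange(yaw0-1.4,yaw0+1.5,.35)),key=lambda r:r.cost)
    else: r=least_squares(f,list(x0),diff_step=1e-3)
    return np.round(r.x,4),np.round(r.fun,1) if not free_yaw else round(float(np.sqrt(np.mean(r.fun**2))),2)
def dome():
    return np.vstack([cyl(2*np.sqrt(max(.05**2-(max(z-.012,0))**2,0)),z)[1::2] for z in np.linspace(0,.062,12)])
CL=np.vstack([box(.042,.11,0,.02),box(.018,.09,.02,.048)])
def ov():
    a=np.linspace(0,2*np.pi,60); return np.array([[s*.018+.042*np.cos(t),.042*np.sin(t),z] for t in a for s in (-1,1) for z in (0,.04)])
E
python3 - <<'E'
from h import *
F=cyl(.11,.045)
print("flat",wfit(F,"w1",(.453,.13)))
print("grey",wfit(F,"w1",(.662,.153),(85,193)))
print("gr1",wfit(F,"w1",(.338,.01),(365,68)))
E
```

```text
flat (array([0.455 , 0.1328]), array([-0.8, -1.3,  0.7,  1.4,  0. ,  0.1]))
grey (array([0.6649, 0.1488]), array([-1.2, -1.2,  1.2,  1.5,  0.1, -0. ]))
gr1 (array([0.3408, 0.0065]), array([-1. , -0.7,  1. ,  0.9, -0.2,  0.2]))
```

Request:
{"op": "arm_command", "data": {
  "offset": [
    [0,-5.6,0],
    [0,-5.6,0],
    [0,-5.6,0],
    [0,-5.6,0],
    [0,-5.6,0],
    [0,-5.6,0],
    [0,-5.6,0],
    [0,-5.6,0],
    [0,0,0],
    [0,0,0]
  ],
  "yaw": [0,0,0,0,0,0,0,0,0,0]
}}

```text
time_s: 3.15
ee_pos: [0.4526, -0.3418, 0.2304]
tcp_rot: [-0.0, -0.706, 0.708, 0.001]
wrist_force: [0.1, -1.0, 0.3]
gripper_width: 1.005
grasp_force: 0.0
```

```bash
python3 - <<'E'
from h import *
im,T=shot("w2"); print(manip.sense()["ee_pos"])
print(wp(T,[[.437,-.355,.024],[.555,-.353,.044],[.472,-.122,.03]]))
E
```

```text
[ 0.45290952 -0.34115261  0.23091769]
[[269.94521124 148.80239407]
 [169.03753262 154.10118418]
 [244.28809711 307.07407872]]
```

View pics/w2.png

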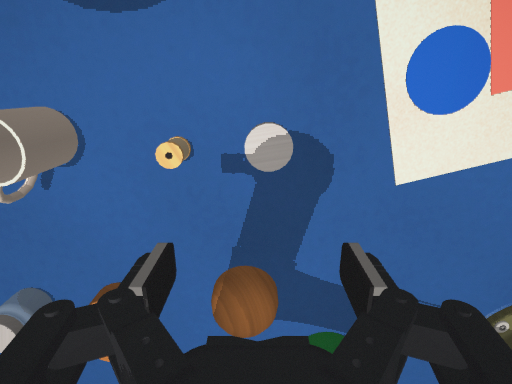

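The tin is at (269,147), the reel at (172,153) and the dome at (244,302).

```bash
python3 - <<'E'
from h import *
print("tin",wfit(cyl(.06,.024),"w2",(.437,-.355)))
print("reel",wfit(cyl(.032,.044),"w2",(.555,-.353)))
print("dome",wfit(dome(),"w2",(.472,-.122)))
E
```

```text
tin (array([ 0.4393, -0.3557]), array([-0.4, -0.8,  0.6,  0.9, -0.2,  0. ]))
reel (array([ 0.5558, -0.3517]), array([-0.4, -0.4,  0.5,  0.5, -0.1, -0.1]))
dome (array([ 0.4564, -0.1076]), array([ 222.4,   31. , -223.2,  -39.8,    1.3,  -12.3]))
```

Request:
{"op": "arm_command", "data": {
  "offset": [
    [-1.4,-1.5,0],
    [0,0,-5],
    [0,0,-5],
    [0,0,-5],
    [0,0,-3],
    [0,0,-2.5],
    [0,0,-1.5],
    [0,0,-0.8],
    [0,0,0],
    [0,0,0]
  ],
  "yaw": [0,0,0,0,0,0,0,0,0,0]
}}

```text
time_s: 4.45
ee_pos: [0.4396, -0.3563, 0.0044]
tcp_rot: [-0.0, 0.707, -0.707, 0.001]
wrist_force: [-0.1, -0.2, 0.2]
gripper_width: 1.001
grasp_force: 0.0
```

```bash
python3 - <<'E'
from h import *
im,T=shot("w3"); s=manip.sense(); print(s["ee_pos"],s["wrist_force"])
print(wfit(cyl(.06,.024),"w3",(.439,-.356)), wp(T,[[.439,-.356,.024]]))
E
```

```text
[ 0.43958907 -0.35629005  0.00435813] [ 0.04175589  0.18161951 -0.35798144]
(array([ 0.4387, -0.3555]), array([-0.2, -1.1,  0.2,  1.3,  0.1, -0.1])) [[258.24065366 265.04165112]]
```

View pics/w3.png

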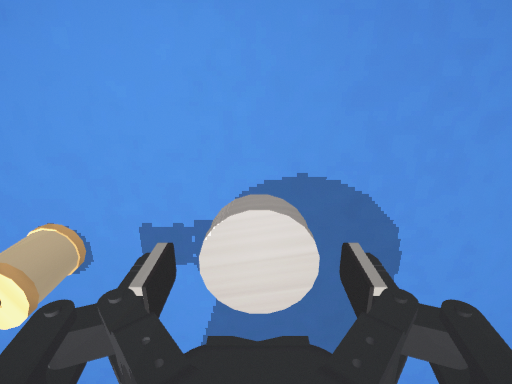

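The tin at (258,262) is centred between the pads, so I'm closing.

Request:
{"op": "arm_command", "data": {
  "offset": [
    [0,0.1,-0.3],
    [0,0,0],
    [0,0,0],
    [0,0,0],
    [0,0,0],
    [0,0,0],
    [0,0,0],
    [0,0,0]
  ],
  "yaw": [0,0,0,0,0,0,0,0],
  "claw": 4,
  "newtons": 35
}}

```text
time_s: 5.5
ee_pos: [0.4391, -0.355, 0.0005]
tcp_rot: [-0.0, 0.707, -0.707, 0.0]
wrist_force: [0.1, 1.5, 4.5]
gripper_width: 0.684
grasp_force: 37.9
```

Request:
{"op": "arm_command", "data": {
  "offset": [
    [0,0,1],
    [0,0,2],
    [0,0,4],
    [0,0,5],
    [0,0,0],
    [0,0,0]
  ],
  "yaw": [0,0,0,0,0,0]
}}

```text
time_s: 6.25
ee_pos: [0.4385, -0.3546, 0.1195]
tcp_rot: [0.0, -0.707, 0.707, 0.001]
wrist_force: [-0.3, 0.1, -2.6]
gripper_width: 0.685
grasp_force: 38.0
```

```bash
python3 - <<'E'
from h import *
im,T=shot("w4"); s=manip.sense(); print(s["ee_pos"],s["wrist_force"],s["gripper_width"],s["grasp_force"])
cv2.imwrite("pics/w4c.png",im[130:384,100:420])
E
```

```text
[ 0.43822572 -0.35448903  0.11871427] [-0.44376925  0.34915476 -1.11123603] 0.6853233171454682 37.95002281665802
```

View pics/w4c.png

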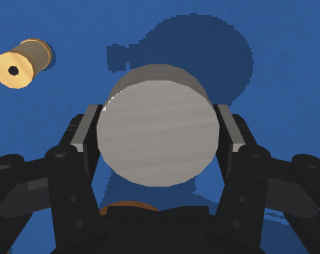

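Request:
{"op": "arm_command", "data": {
  "offset": [
    [0,-0.1,2],
    [0.2,5,0],
    [0.2,5.5,0],
    [0.2,5.5,0],
    [0.2,5.5,0],
    [0.2,5.5,0],
    [0.2,5.5,0],
    [0.2,5.5,0],
    [0.2,5.5,0],
    [0.2,5.4,0],
    [0,0,0],
    [0,0,0]
  ],
  "yaw": [0,0,0,0,0,0,0,0,0,0,0,0]
}}

```text
time_s: 7.8
ee_pos: [0.457, 0.1329, 0.1407]
tcp_rot: [0.0, 0.707, -0.707, 0.0]
wrist_force: [-0.0, -1.0, -0.5]
gripper_width: 0.686
grasp_force: 38.0
```

```bash
python3 - <<'E'
from h import *
s=manip.sense(); print(s["ee_pos"],s["wrist_force"],s["gripper_width"],s["qpos"])
E
```

```text
[0.45699757 0.1329425  0.14071465] [-0.01568938 -0.9989381  -0.49244102] 0.6862941435506792 [ 7.08990593e-01 -2.93304677e-01 -3.82798604e-01  3.77898984e-04
 -1.48175601e+00 -7.08300693e-01]
```

Request:
{"op": "arm_command", "data": {
  "offset": [
    [-0.2,0.1,-2],
    [0,0,-3],
    [0,0,-2.5],
    [0,0,-1],
    [0,0,-0.5],
    [0,0,0],
    [0,0,0]
  ],
  "yaw": [0,0,0,0,0,0,0]
}}

```text
time_s: 8.68
ee_pos: [0.4555, 0.1342, 0.0512]
tcp_rot: [0.001, -0.707, 0.707, -0.0]
wrist_force: [0.2, -0.3, -1.2]
gripper_width: 0.684
grasp_force: 38.0
```

Request:
{"op": "arm_command", "data": {
  "offset": [
    [0,0,-0.1],
    [0,0,-0.1],
    [0,0,0]
  ],
  "yaw": [0,0,0]
}}

```text
time_s: 9.05
ee_pos: [0.4549, 0.134, 0.0482]
tcp_rot: [0.0, 0.707, -0.707, -0.0]
wrist_force: [-0.8, 0.6, -0.3]
gripper_width: 0.682
grasp_force: 38.0
```

Request:
{"op": "arm_command", "data": {
  "offset": [
    [0,0,-0.1],
    [0,0,0],
    [0,0,0]
  ],
  "yaw": [0,0,0]
}}

```text
time_s: 9.43
ee_pos: [0.455, 0.134, 0.0473]
tcp_rot: [0.0, 0.707, -0.707, -0.0]
wrist_force: [0.2, 1.1, -1.0]
gripper_width: 0.684
grasp_force: 38.0
```

Request:
{"op": "arm_command", "data": {
  "offset": [
    [0,0,-0.1],
    [0,0,0],
    [0,0,0]
  ],
  "yaw": [0,0,0]
}}

```text
time_s: 9.8
ee_pos: [0.455, 0.134, 0.0462]
tcp_rot: [-0.0, -0.707, 0.707, 0.0]
wrist_force: [0.2, -0.2, -1.6]
gripper_width: 0.684
grasp_force: 38.0
```

Request:
{"op": "arm_command", "data": {
  "offset": [
    [0,0,-0.1],
    [0,0,0],
    [0,0,0]
  ],
  "yaw": [0,0,0]
}}

```text
time_s: 10.18
ee_pos: [0.4551, 0.134, 0.0455]
tcp_rot: [-0.0, 0.707, -0.707, 0.0]
wrist_force: [-1.3, -0.2, 1.9]
gripper_width: 0.685
grasp_force: 38.0
```

Request:
{"op": "arm_command", "data": {
  "offset": [
    [0,0,0],
    [0,0,0],
    [0,0,0],
    [0,0,0],
    [0,0,0]
  ],
  "yaw": [0,0,0,0,0],
  "claw": 8.5
}}

```text
time_s: 10.8
ee_pos: [0.455, 0.134, 0.0453]
tcp_rot: [0.0, 0.707, -0.707, -0.0]
wrist_force: [-0.5, -0.7, -0.4]
gripper_width: 0.994
grasp_force: 0.0
```

Request:
{"op": "arm_command", "data": {
  "offset": [
    [0,0,2],
    [0,0,4],
    [0,0,5],
    [0,0,5],
    [0,0,2.5],
    [0,-2.7,0],
    [0,0,0],
    [0,0,0]
  ],
  "yaw": [0,0,0,0,0,0,0,0]
}}

```text
time_s: 11.8
ee_pos: [0.4549, 0.1071, 0.2299]
tcp_rot: [-0.0, -0.707, 0.707, 0.0]
wrist_force: [-0.0, 0.2, -0.3]
gripper_width: 0.997
grasp_force: 0.0
```

```bash
python3 - <<'E'
from h import *
im,T=shot("w5"); s=manip.sense(); print(s["ee_pos"],s["wrist_force"])
# tin silhouette on block by saturation
hsv=cv2.cvtColor(im,cv2.COLOR_BGR2HSV); g=(hsv[:,:,1]<60).astype(np.uint8)
n,l,st,ce=cv2.connectedComponentsWithStats(g); 
for i in range(1,n):
    if st[i,4]>500: print(st[i],ce[i])
print(wfit(cyl(.11,.045),"w5",(.455,.133)))
k=l[int(wp(T,[[.455,.134,.069]])[0,1]),int(wp(T,[[.455,.134,.069]])[0,0])]
u,v=ce[k]; print(k,wray(T,u,v,.069),wp(T,[[.455,.134,.069]]))
cv2.imwrite("pics/w5c.png",cv2.resize(im[80:260,160:360],None,fx=2.5,fy=2.5))
E
```

```text
[0.45487935 0.10728683 0.22984404] [-0.48810634 -0.78822978 -0.07238621]
[  40  147  103   90 7170] [ 91.02426778 190.71046025]
[ 231  162   53   54 2262] [257.23297966 188.66666667]
[    0   243   512   141 37104] [253.66124946 336.78708495]
(array([0.4553, 0.1329]), array([-0.9, -1. ,  1. ,  1.1, -0.1,  0.2]))
53 [0.45505403 0.12973238 0.069     ] [[257.28229119 192.2665904 ]]
```

View pics/w5c.png

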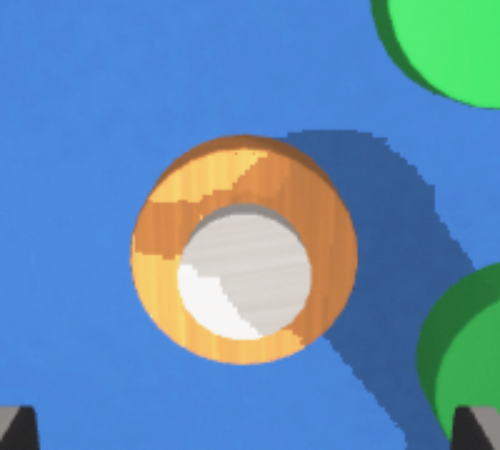

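```bash
python3 - <<'E'
from h import *
T=np.load("pics/w5.npy"); M=cyl(.06,.024)
b=np.array([231,162,284-1,216-1]); 
f=lambda s:hullstat(wp(T,M+[s[0],s[1],.045]))[0][:4]-b
r=least_squares(f,[.455,.134],diff_step=1e-3); print(r.x,r.fun)
E
```

```text
[0.4553141  0.13358148] [-0.79023743 -1.27064514  0.78811646  1.39471436]
```

The tin (0.4553, 0.1336) sits within 1 mm of the block centre (0.4553, 0.1329). The reel is next.

Request:
{"op": "arm_command", "data": {
  "offset": [
    [1.1,-5.1,0],
    [1.1,-5.1,0],
    [1.1,-5.1,0],
    [1.1,-5.1,0],
    [1.1,-5.1,0],
    [1.1,-5.1,0],
    [1.1,-5.1,0],
    [1.1,-5.1,0],
    [1.3,-5.1,-5],
    [0,0,-3],
    [0,0,0],
    [0,0,0]
  ],
  "yaw": [0,0,0,0,0,0,0,0,0,0,0,0],
  "claw": 7
}}

```text
time_s: 13.35
ee_pos: [0.5549, -0.3448, 0.1591]
tcp_rot: [0.0, 0.707, -0.707, 0.001]
wrist_force: [-0.6, 0.2, 0.5]
gripper_width: 0.821
grasp_force: 0.0
```

```bash
python3 - <<'E'
from h import *
im,T=shot("w6"); print(manip.sense()["ee_pos"]); print(wfit(cyl(.032,.044),"w6",(.5558,-.3517)))
E
```

```text
[ 0.55513763 -0.34471719  0.15977035]
(array([ 0.5554, -0.3517]), array([-0.1, -0.2,  0.2,  0.2, -0.1, -0. ]))
```

Request:
{"op": "arm_command", "data": {
  "offset": [
    [0,-0.7,-1],
    [0,0,-4],
    [0,0,-4],
    [0,0,-3],
    [0,0,-2],
    [0,0,-0.9],
    [0,0,0],
    [0,0,0]
  ],
  "yaw": [0,0,0,0,0,0,0,0]
}}

```text
time_s: 14.4
ee_pos: [0.555, -0.3523, 0.0098]
tcp_rot: [-0.0, 0.707, -0.707, 0.001]
wrist_force: [-0.1, -0.5, -0.7]
gripper_width: 0.816
grasp_force: 0.0
```

```bash
python3 - <<'E'
from h import *
im,T=shot("w7"); print(manip.sense()["ee_pos"],manip.sense()["wrist_force"]); cv2.imwrite("pics/w7c.png",im[130:384,100:420]); print(wp(T,[[.5554,-.3517,.044]]))
E
```

```text
[ 0.55497906 -0.35226236  0.00975766] [ 0.81252969 -0.56943746  1.13846931]
[[256.0026058  284.25196106]]
```

View pics/w7c.png

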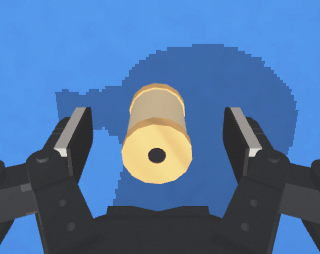

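The reel (crop 157,150) stands centred between the pads. I'll close on it gently and lift.

Request:
{"op": "arm_command", "data": {
  "offset": [
    [0,0,0],
    [0,0,0],
    [0,0,0],
    [0,0,0],
    [0,0,0],
    [0,0,0],
    [0,0,0],
    [0,0,0]
  ],
  "yaw": [0,0,0,0,0,0,0,0],
  "claw": 2,
  "newtons": 20
}}

```text
time_s: 15.45
ee_pos: [0.5545, -0.352, 0.0086]
tcp_rot: [-0.0, 0.707, -0.707, 0.0]
wrist_force: [1.4, 0.2, 3.1]
gripper_width: 0.362
grasp_force: 19.8
```

Request:
{"op": "arm_command", "data": {
  "offset": [
    [0,0,1],
    [0,0,2],
    [0,0,4],
    [0,0,5],
    [0,0,3],
    [0,0,0],
    [0,0,0]
  ],
  "yaw": [0,0,0,0,0,0,0]
}}

```text
time_s: 16.32
ee_pos: [0.5539, -0.3517, 0.1582]
tcp_rot: [0.0, -0.707, 0.707, 0.0]
wrist_force: [0.2, 0.2, -0.8]
gripper_width: 0.36
grasp_force: 19.9
```

```bash
python3 - <<'E'
from h import *
im,T=shot("w8"); s=manip.sense(); print(s["ee_pos"],s["wrist_force"]); cv2.imwrite("pics/w8c.png",im[130:384,100:420])
E
```

```text
[ 0.55367572 -0.35160232  0.15735522] [ 0.28805034  0.1889689  -1.26688857]
```

View pics/w8c.png

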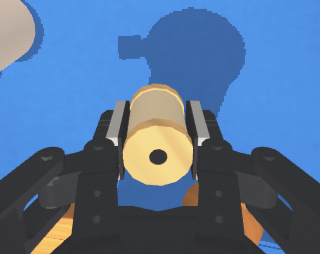

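The reel (crop 158,145) is held upright. I'm carrying it to the tin.

Request:
{"op": "arm_command", "data": {
  "offset": [
    [-1.1,5.4,0],
    [-1.1,5.4,0],
    [-1.1,5.4,0],
    [-1.1,5.4,0],
    [-1.1,5.4,0],
    [-1.1,5.4,0],
    [-1.1,5.4,0],
    [-1.1,5.4,0],
    [-1.0,5.3,0],
    [0,0,0],
    [0,0,0]
  ],
  "yaw": [0,0,0,0,0,0,0,0,0,0,0]
}}

```text
time_s: 17.75
ee_pos: [0.4559, 0.1328, 0.1575]
tcp_rot: [0.001, 0.707, -0.707, -0.0]
wrist_force: [1.0, -0.1, -0.9]
gripper_width: 0.358
grasp_force: 19.9
```

```bash
python3 - <<'E'
from h import *
s=manip.sense(); print(s["ee_pos"],s["wrist_force"])
E
```

```text
[0.45586099 0.13281844 0.15754583] [ 1.04717477 -0.12786165 -0.85377744]
```

Request:
{"op": "arm_command", "data": {
  "offset": [
    [-0.1,0.1,-2],
    [0,0,-3],
    [0,0,-1.7],
    [0,0,-0.8],
    [0,0,0],
    [0,0,0]
  ],
  "yaw": [0,0,0,0,0,0]
}}

```text
time_s: 18.5
ee_pos: [0.4557, 0.1343, 0.0842]
tcp_rot: [0.001, -0.707, 0.707, -0.0]
wrist_force: [-0.5, 0.5, -0.4]
gripper_width: 0.358
grasp_force: 19.9
```

Request:
{"op": "arm_command", "data": {
  "offset": [
    [0,0,-0.15],
    [0,0,-0.1],
    [0,0,0],
    [0,0,0]
  ],
  "yaw": [0,0,0,0]
}}

```text
time_s: 19.0
ee_pos: [0.4552, 0.1341, 0.0807]
tcp_rot: [0.0, 0.707, -0.707, -0.0]
wrist_force: [0.4, -0.3, 0.2]
gripper_width: 0.36
grasp_force: 19.9
```

Request:
{"op": "arm_command", "data": {
  "offset": [
    [0,0,-0.1],
    [0,0,-0.1],
    [0,0,0],
    [0,0,0]
  ],
  "yaw": [0,0,0,0]
}}

```text
time_s: 19.5
ee_pos: [0.4552, 0.1341, 0.0787]
tcp_rot: [-0.0, -0.707, 0.707, 0.0]
wrist_force: [0.9, 0.2, 0.8]
gripper_width: 0.364
grasp_force: 19.9
```

Request:
{"op": "arm_command", "data": {
  "offset": [
    [0,0,-0.1],
    [0,0,0],
    [0,0,0]
  ],
  "yaw": [0,0,0]
}}

```text
time_s: 19.88
ee_pos: [0.4551, 0.1341, 0.0777]
tcp_rot: [0.0, 0.707, -0.707, -0.0]
wrist_force: [0.2, -0.5, -0.3]
gripper_width: 0.364
grasp_force: 19.9
```

Request:
{"op": "arm_command", "data": {
  "offset": [
    [0,0,-0.1],
    [0,0,0],
    [0,0,0]
  ],
  "yaw": [0,0,0]
}}

```text
time_s: 20.25
ee_pos: [0.4554, 0.1342, 0.0774]
tcp_rot: [-0.0, 0.707, -0.707, 0.0]
wrist_force: [-3.3, -1.1, 5.8]
gripper_width: 0.354
grasp_force: 19.5
```

```bash
python3 - <<'E'
from h import *
im=eyes.get_image("side"); cv2.imwrite("pics/s2.png",cv2.resize(im[150:330,160:400],None,fx=3.3,fy=3.3,interpolation=cv2.INTER_CUBIC)); print(manip.sense()["wrist_force"])
E
```

```text
[-0.84284947 -0.20138265  5.87414505]
```

Contact made (about 6 N), so I'm releasing and retreating.

Request:
{"op": "arm_command", "data": {
  "offset": [
    [0,0,0.05],
    [0,0,0],
    [0,0,0],
    [0,0,0],
    [0,0,0]
  ],
  "yaw": [0,0,0,0,0],
  "claw": 6.5
}}

```text
time_s: 20.92
ee_pos: [0.4552, 0.1341, 0.0771]
tcp_rot: [0.0, 0.707, -0.707, -0.0]
wrist_force: [-0.6, -0.1, 0.0]
gripper_width: 0.765
grasp_force: 0.0
```

Request:
{"op": "arm_command", "data": {
  "offset": [
    [0,0,2],
    [0,0,4],
    [0,0,5],
    [0,0,5],
    [0,-2.7,0],
    [0,0,0],
    [0,0,0]
  ],
  "yaw": [0,0,0,0,0,0,0]
}}

```text
time_s: 21.8
ee_pos: [0.455, 0.1072, 0.2367]
tcp_rot: [-0.0, -0.707, 0.707, 0.0]
wrist_force: [0.2, 0.6, 0.6]
gripper_width: 0.759
grasp_force: 0.0
```

```bash
python3 - <<'E'
from h import *
im,T=shot("w9"); print(manip.sense()["ee_pos"])
a=cv2.resize(im[100:260,160:360],None,fx=2.,fy=2.); s=eyes.get_image("side"); b=cv2.resize(s[160:320,160:360],None,fx=2.,fy=2.)
cv2.imwrite("pics/w9c.png",np.hstack([a,b]))
for nm,P in (("tintop",[.4553,.1336,.069]),("reeltop",[.4553,.1336,.113])): print(nm,wp(T,[P]),(wp(T,[P])-[160,100])*2)
E
```

```text
[0.45500472 0.10735032 0.23655027]
tintop [[257.0931851  189.89556103]] [[194.1863702  179.79112205]]
reeltop [[257.03694938 204.51478557]] [[194.07389876 209.02957115]]
```

View pics/w9c.png

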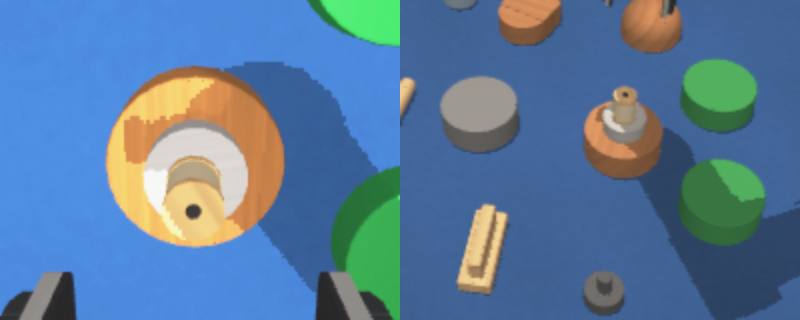

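The left panel shows tin and reel stacked and centred: the reel hole is at (193,212) against a predicted (194,209). The right panel shows the stack, the clapper and the weight. Now to look at the clapper.

Request:
{"op": "arm_command", "data": {
  "offset": [
    [2.4,4.4,0],
    [2.4,4.4,0],
    [2.4,4.4,0],
    [2.4,4.4,0],
    [2.4,4.4,0],
    [0,0,0],
    [0,0,0]
  ],
  "yaw": [0,0,0,0,0,0,0],
  "claw": 8.5
}}

```text
time_s: 22.78
ee_pos: [0.575, 0.3274, 0.2364]
tcp_rot: [0.001, 0.707, -0.707, 0.0]
wrist_force: [-0.5, -0.4, 0.1]
gripper_width: 0.996
grasp_force: 0.0
```

```bash
python3 - <<'E'
from h import *
im,T=shot("w10"); print(manip.sense()["ee_pos"],manip.sense()["qpos"].round(2))
print(wfit(CL,"w10",(.577,.36),free_yaw=True)); print(wp(T,[[.577,.36,.02]]))
E
```

```text
[0.57500192 0.32689657 0.23736635] [ 0.82  0.21  0.28  0.   -1.64 -0.82]
(array([0.5791, 0.3552, 0.1608]), 0.59)
[[255.75949418 182.25085449]]
```

View pics/w10.png

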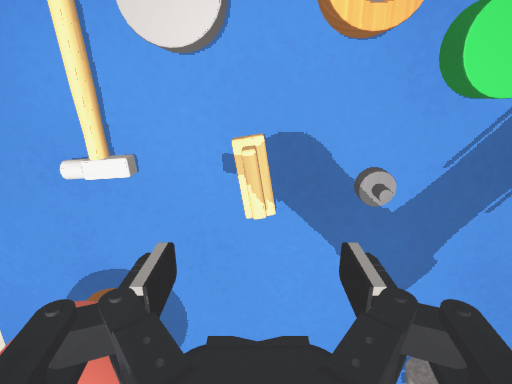

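The clapper is at (254,177), yawed about +9°, and the weight is at (376,187). I'll check clearance to the red hat stand before descending.

```bash
python3 - <<'E'
from h import *
T=np.load("pics/w10.npy"); print(wray(T,140,295,0),wray(T,187,310,0),wray(T,130,350,.1))
print(ray("scene",446,162,0),ray("side",105,325,.1),ray("scene",420,120,.1))
print("weight",wfit(W,"w10",(.418,.369)),"clapper reach",np.hypot(.579,.355))
E
```

```text
[0.76123825 0.55466752 0.        ] [0.68881937 0.58398251 0.        ] [0.73562312 0.55699702 0.1       ]
[0.81809221 0.56605864 0.        ] [0.70910012 0.56040497 0.1       ] [0.7133488  0.58012718 0.1       ]
weight (array([0.4173, 0.3686]), array([-0.9, -0.6,  0.8,  0.7,  0.1, -0. ])) clapper reach 0.6791656646209376
```

Request:
{"op": "arm_command", "data": {
  "offset": [
    [0.4,2.8,-3],
    [0,0,-5],
    [0,0,0],
    [0,0,0]
  ],
  "yaw": [9.2,0,0,0],
  "claw": 5
}}

```text
time_s: 23.32
ee_pos: [0.5801, 0.3547, 0.1608]
tcp_rot: [-0.002, 0.761, -0.648, 0.001]
wrist_force: [-0.0, 0.6, 1.0]
gripper_width: 0.583
grasp_force: 0.0
```

```bash
python3 - <<'E'
from h import *
im,T=shot("w11"); s=manip.sense(); print(s["ee_pos"],s["tcp_rot"])
print(wfit(CL,"w11",(.579,.355),free_yaw=True,yaw0=.16))
E
```

```text
[0.58032555 0.3550954  0.16144356] [-0.00253008  0.76136594 -0.64831692  0.00082405]
(array([0.5792, 0.3553, 0.1628]), 0.79)
```

The hat stand is clear, with its nearest part around (0.70, 0.56). Descending.

Request:
{"op": "arm_command", "data": {
  "offset": [
    [-0.1,0,-3],
    [0,0,-4],
    [0,0,-3.5],
    [0,0,-2],
    [0,0,-1],
    [0,0,0],
    [0,0,0]
  ],
  "yaw": [0,0,0,0,0,0,0]
}}

```text
time_s: 24.25
ee_pos: [0.579, 0.3557, 0.0241]
tcp_rot: [-0.001, 0.762, -0.648, 0.0]
wrist_force: [0.3, -0.0, -1.1]
gripper_width: 0.589
grasp_force: 0.0
```

```bash
python3 - <<'E'
from h import *
im,T=shot("w12"); s=manip.sense(); print(s["ee_pos"],s["wrist_force"])
print(wfit(CL,"w12",(.579,.355),free_yaw=True,yaw0=.16)); cv2.imwrite("pics/w12c.png",im[100:384,80:440])
E
```

```text
[0.57891798 0.35567476 0.02398021] [0.11143207 0.28503106 0.18314246]
(array([ 0.6105,  0.3394, -1.1648]), 143.52)
```

View pics/w12c.png

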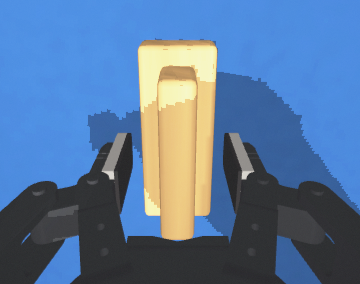

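The ridge (crop 177,150) is square between the pads, so I'm gripping.

Request:
{"op": "arm_command", "data": {
  "offset": [
    [0,0,0.1],
    [0,0,0],
    [0,0,0],
    [0,0,0],
    [0,0,0],
    [0,0,0],
    [0,0,0]
  ],
  "yaw": [0,0,0,0,0,0,0],
  "claw": 1,
  "newtons": 40
}}

```text
time_s: 25.18
ee_pos: [0.5786, 0.3554, 0.0241]
tcp_rot: [-0.001, 0.762, -0.648, 0.0]
wrist_force: [-0.2, 0.0, 5.0]
gripper_width: 0.203
grasp_force: 40.0
```

Request:
{"op": "arm_command", "data": {
  "offset": [
    [0,0,1],
    [0,0,2],
    [0,0,4],
    [0,0,5],
    [0,0,3],
    [0,0,0],
    [0,0,0]
  ],
  "yaw": [0,0,0,0,0,0,0]
}}

```text
time_s: 26.05
ee_pos: [0.5776, 0.3549, 0.1722]
tcp_rot: [0.001, 0.762, -0.648, -0.0]
wrist_force: [-0.5, 0.7, -3.1]
gripper_width: 0.203
grasp_force: 39.3
```

Request:
{"op": "arm_command", "data": {
  "offset": [
    [-0.4,-4.4,0],
    [-0.4,-4.4,0],
    [-0.4,-4.4,0],
    [-0.4,-4.4,0],
    [-0.5,-4.6,0],
    [0,0,0],
    [0,0,0]
  ],
  "yaw": [-2,-2,-2,-2,-1.3,0,0]
}}

```text
time_s: 26.92
ee_pos: [0.5567, 0.133, 0.172]
tcp_rot: [-0.001, -0.706, 0.708, 0.0]
wrist_force: [-0.6, -0.3, -1.6]
gripper_width: 0.203
grasp_force: 39.5
```

```bash
python3 - <<'E'
from h import *
im,T=shot("w13"); s=manip.sense(); print(s["ee_pos"],s["tcp_rot"],s["wrist_force"])
cv2.imwrite("pics/w13c.png",im)
E
```

```text
[0.55684018 0.13352731 0.17211363] [-7.92663184e-04 -7.06656897e-01  7.07555820e-01  4.04047361e-04] [-0.40776802  0.22993681 -0.64810856]
```

View pics/w13c.png

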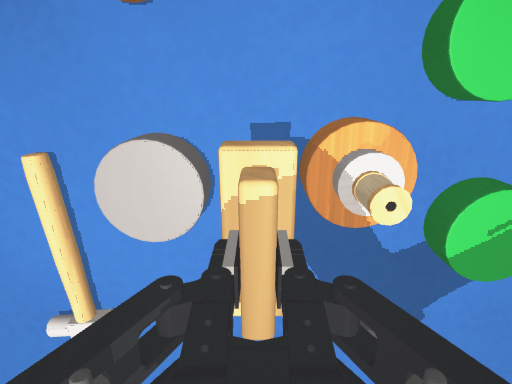

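The clapper (258,230) hangs level and square between the grey block and the flat block. Lowering it.

Request:
{"op": "arm_command", "data": {
  "offset": [
    [0,0,-3],
    [0,0,-4],
    [0,0,-3.5],
    [0,0,-2.5],
    [0,0,-1.1],
    [0,0,0],
    [0,0,0]
  ],
  "yaw": [0,0,0,0,0,0,0]
}}

```text
time_s: 27.85
ee_pos: [0.558, 0.1337, 0.0336]
tcp_rot: [0.001, -0.707, 0.708, -0.0]
wrist_force: [0.2, -0.2, -1.8]
gripper_width: 0.206
grasp_force: 39.5
```

Request:
{"op": "arm_command", "data": {
  "offset": [
    [0,0,-0.15],
    [0,0,-0.1],
    [0,0,0],
    [0,0,0]
  ],
  "yaw": [0,0,0,0]
}}

```text
time_s: 28.35
ee_pos: [0.5572, 0.1331, 0.0298]
tcp_rot: [0.0, -0.706, 0.708, -0.0]
wrist_force: [-0.8, -0.0, -2.0]
gripper_width: 0.204
grasp_force: 39.5
```

Request:
{"op": "arm_command", "data": {
  "offset": [
    [-0.1,0,-0.2],
    [0,0,-0.2],
    [0,0,0],
    [0,0,0]
  ],
  "yaw": [0,0,0,0]
}}

```text
time_s: 28.85
ee_pos: [0.5562, 0.1331, 0.0257]
tcp_rot: [-0.0, -0.706, 0.708, -0.0]
wrist_force: [0.5, -0.3, -2.0]
gripper_width: 0.204
grasp_force: 39.5
```

Request:
{"op": "arm_command", "data": {
  "offset": [
    [0,0,-0.1],
    [0,0,-0.05],
    [0,0,0],
    [0,0,0]
  ],
  "yaw": [0,0,0,0]
}}

```text
time_s: 29.35
ee_pos: [0.5562, 0.1331, 0.0242]
tcp_rot: [-0.0, -0.707, 0.708, 0.0]
wrist_force: [-0.3, 0.1, -1.6]
gripper_width: 0.204
grasp_force: 39.5
```

Request:
{"op": "arm_command", "data": {
  "offset": [
    [0,0,-0.1],
    [0,0,0],
    [0,0,0]
  ],
  "yaw": [0,0,0]
}}

```text
time_s: 29.72
ee_pos: [0.5563, 0.1331, 0.0241]
tcp_rot: [0.0, -0.707, 0.708, -0.0]
wrist_force: [-4.6, -0.7, 5.1]
gripper_width: 0.203
grasp_force: 40.4
```

Request:
{"op": "arm_command", "data": {
  "offset": [
    [0,0,0],
    [0,0,0],
    [0,0,0],
    [0,0,0]
  ],
  "yaw": [0,0,0,0],
  "claw": 4.5
}}

```text
time_s: 30.22
ee_pos: [0.5562, 0.1331, 0.0231]
tcp_rot: [-0.0, -0.706, 0.708, 0.0]
wrist_force: [-0.8, -0.1, 0.2]
gripper_width: 0.526
grasp_force: 0.0
```

Request:
{"op": "arm_command", "data": {
  "offset": [
    [0,0,2],
    [0,0,4],
    [0,0,5],
    [0,0,5],
    [0,0,5],
    [0,-2.7,0],
    [0,0,0],
    [0,0,0]
  ],
  "yaw": [0,0,0,0,0,0,0,0]
}}

```text
time_s: 31.22
ee_pos: [0.556, 0.1062, 0.2325]
tcp_rot: [-0.0, -0.706, 0.708, 0.0]
wrist_force: [0.8, -0.5, -1.0]
gripper_width: 0.524
grasp_force: 0.0
```

```bash
python3 - <<'E'
from h import *
im,T=shot("w14"); s=manip.sense(); print(s["ee_pos"],s["wrist_force"])
print(wfit(CL,"w14",(.556,.133),free_yaw=True))
print("grey",wfit(cyl(.11,.045),"w14",(.665,.149)))
P,st=comp(im,wp(T,[[.556,.133,.02]])[0]); print(st)
E
```

```text
[0.55597002 0.10640179 0.23240142] [-0.13841873  0.82575391  0.1439274 ]
(array([ 0.5564,  0.1325, -0.0029]), 0.59)
grey (array([0.6644, 0.149 ]), array([-1.5, -1.1,  1.5,  1.3,  0.2,  0.1]))
[ 240  134   35   86 2779]
```

View pics/w14.png

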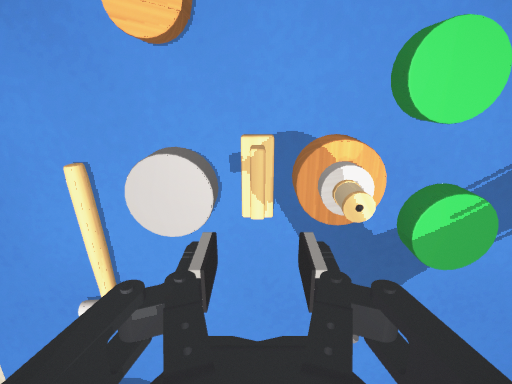

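The clapper at (257,177) is square and centred behind the block. The fit gives (0.5564, 0.1325) with yaw about 0, so the gap is about 25 mm. Weight next, measured by numbers only since the picture budget is spent.

Request:
{"op": "arm_command", "data": {
  "offset": [
    [-2.8,4.7,0],
    [-2.8,4.7,0],
    [-2.8,4.7,0],
    [-2.8,4.7,0],
    [-2.7,4.6,0],
    [0,0,-5],
    [0,0,0],
    [0,0,0]
  ],
  "yaw": [0,0,0,0,0,0,0,0],
  "claw": 5
}}

```text
time_s: 32.28
ee_pos: [0.4179, 0.3401, 0.1849]
tcp_rot: [0.001, -0.706, 0.708, -0.001]
wrist_force: [1.2, 0.5, 0.3]
gripper_width: 0.583
grasp_force: 0.0
```

```bash
python3 - <<'E'
from h import *
im,T=shot("w15"); s=manip.sense(); print(s["ee_pos"],s["wrist_force"],s["qpos"].round(2))
print(wfit(W,"w15",(.4173,.3686)))
print(wfit(cyl(.11,.045),"w15",(.303,.2)))
E
```

```text
[0.41817506 0.34023421 0.18559385] [-0.87928379 -0.19117217 -0.12773501] [ 1.06 -0.13 -0.16  0.   -1.53 -1.06]
(array([0.4176, 0.3687]), array([-1.2, -1.4,  1.1,  1.4,  0. ,  0.1]))
(array([0.3017, 0.2229]), array([ -0.5, -25.1,  -2.7,  25.5,   3.3,   6.5]))
```

Request:
{"op": "arm_command", "data": {
  "offset": [
    [-0.1,2.85,0],
    [0,0,-4],
    [0,0,-4],
    [0,0,-4],
    [0,0,-2.5],
    [0,0,-1.4],
    [0,0,0],
    [0,0,0]
  ],
  "yaw": [0,0,0,0,0,0,0,0]
}}

```text
time_s: 33.33
ee_pos: [0.417, 0.3694, 0.0261]
tcp_rot: [0.001, -0.706, 0.708, 0.0]
wrist_force: [-0.3, 0.5, 0.3]
gripper_width: 0.583
grasp_force: 0.0
```

```bash
python3 - <<'E'
from h import *
im,T=shot("w16"); s=manip.sense(); print(s["ee_pos"],s["wrist_force"])
hsv=cv2.cvtColor(im,cv2.COLOR_BGR2HSV)
print(wp(T,[[.4176,.3687,.048],[.4176+.025,.3687,.022],[.4176-.025,.3687,.022],[.4176,.3437,.022]]).round())
for v in range(180,340,12): print(v,"".join("b" if im[v,u,0]>1.35*max(im[v,u,1:]) else ("%x"%(im[v,u].max()//16)) for u in range(140,380,5)))
E
```

```text
[0.41690396 0.36946073 0.02605078] [ 0.10973002 -0.00879923  0.76604225]
[[256. 266.]
 [213. 240.]
 [300. 240.]
 [256. 199.]]
180 bbbbbbbbbbbbbbbbbbbbbbbbbbbbbbbbbbbbbbbbbbbbbbbb
192 bbbbbbbbbbbbbbbbbbbb55555555bbbbbbbbbbbbbbbbbbbb
204 bbbbbbbbbbbbbbbbb5568888888755bbbbbbbbbbbbbbbbbb
216 bbbbbbbbbbbbbbbb588888888888887bbbbbbbbbbbbbbbbb
228 bbbbbbbbbbbbbbb67888886558888888bbbbbbbbbbbbbbbb
240 bbbbbbbbbbbaa3377888855555588888b33aabbbbbbbbbbb
252 bbbbbbbb34aa433b8888557876587888b226aa33bbbbbbbb
264 bbbbbbb33aaa232bbb887778877877bbb322aaa33bbbbbbb
276 bbbbb33333e432bbbbbbb77777bbbbbbbb235e33333bbbbb
288 b3333333333433bbbbbbbbbbbbbbbbbbbb2343333333333b
300 3333333333333bbbbbbbbbbbbbbbbbbbbbb3333333333333
312 6664333333335bbbbbbbbbbbbbbbbbbbbbb4333333334444
324 4444333343333bbbbbbbbbbbbbbbbbbbbbb3333433334444
336 667b333333333b33333bbbbbbbbbb33333b333333333b544
```

Request:
{"op": "arm_command", "data": {
  "offset": [
    [0,-0.05,0.1],
    [0,0,0],
    [0,0,0],
    [0,0,0],
    [0,0,0],
    [0,0,0],
    [0,0,0]
  ],
  "yaw": [0,0,0,0,0,0,0],
  "claw": 1,
  "newtons": 60
}}

```text
time_s: 34.25
ee_pos: [0.4166, 0.3685, 0.0262]
tcp_rot: [0.001, -0.707, 0.708, -0.0]
wrist_force: [-0.7, -0.5, 5.8]
gripper_width: 0.192
grasp_force: 58.7
```

Request:
{"op": "arm_command", "data": {
  "offset": [
    [0,0,1],
    [0,0,2],
    [0,0,4],
    [0,0,5],
    [0,0,5],
    [0,0,3],
    [0,0,0],
    [0,0,0]
  ],
  "yaw": [0,0,0,0,0,0,0,0]
}}

```text
time_s: 35.25
ee_pos: [0.4154, 0.3678, 0.2231]
tcp_rot: [-0.002, -0.707, 0.708, 0.0]
wrist_force: [0.1, -0.9, -2.4]
gripper_width: 0.187
grasp_force: 58.8
```

Request:
{"op": "arm_command", "data": {
  "offset": [
    [1.5,-4.4,0],
    [1.5,-4.5,0],
    [1.5,-4.5,0],
    [1.5,-4.5,0],
    [1.5,-4.5,0],
    [1.5,-4.5,0],
    [1.5,-4.5,0],
    [1.5,-4.5,0],
    [1.5,-4.5,0],
    [1.5,-4.5,0],
    [0,0,0],
    [0,0,0]
  ],
  "yaw": [0,0,0,0,0,0,0,0,0,0,0,0]
}}

```text
time_s: 36.75
ee_pos: [0.5655, -0.0809, 0.2232]
tcp_rot: [-0.001, -0.706, 0.708, 0.001]
wrist_force: [-1.3, -0.3, -2.4]
gripper_width: 0.188
grasp_force: 59.1
```

```bash
python3 - <<'E'
from h import *
im,T=shot("w17"); s=manip.sense(); print(s["ee_pos"],s["wrist_force"])
for nm,M,x in (("dome",dome(),(.472,-.122)),("oval",ov(),(.665,-.087))):
    uv=wp(T,[[*x,.03]])[0]; P,st=comp(im,uv); print(nm,uv.round(),st, wfit(M,"w17",x,free_yaw=(nm=="oval")))
E
```

```text
[ 0.56565166 -0.08038469  0.22379877] [-0.17977791  0.47432555 -1.51322352]
dome [338. 127.] [ 292   80   90   87 6148] (array([ 0.4705, -0.1231]), array([ 0.8,  0.2, -0.8, -0.4,  0.1,  0.1]))
oval [173. 157.] [ 129  105   84  102 6767] (array([ 0.669 , -0.0864,  1.3464]), 0.43)
```

Dome (0.4705, -0.1231) and oval (0.669, -0.0864) are 202 mm apart, as specified, so the midpoint is (0.5698, -0.1048).

Request:
{"op": "arm_command", "data": {
  "offset": [
    [0.4,-2.4,0],
    [0,0,-4],
    [0,0,-4],
    [0,0,-4],
    [0,0,-3.5],
    [0,0,-2],
    [0,0,-1.3],
    [0,0,0],
    [0,0,0]
  ],
  "yaw": [0,0,0,0,0,0,0,0,0]
}}

```text
time_s: 37.92
ee_pos: [0.5711, -0.1049, 0.0387]
tcp_rot: [0.001, -0.707, 0.708, -0.001]
wrist_force: [-0.1, 0.1, -2.5]
gripper_width: 0.189
grasp_force: 59.0
```

Request:
{"op": "arm_command", "data": {
  "offset": [
    [0,0,-0.1],
    [0,0,-0.1],
    [0,0,0],
    [0,0,0]
  ],
  "yaw": [0,0,0,0]
}}

```text
time_s: 38.42
ee_pos: [0.5702, -0.1049, 0.0353]
tcp_rot: [-0.0, -0.706, 0.708, 0.0]
wrist_force: [1.0, -0.8, -2.7]
gripper_width: 0.189
grasp_force: 59.0
```

Request:
{"op": "arm_command", "data": {
  "offset": [
    [0,0,-0.3],
    [0,0,-0.3],
    [0,0,-0.1],
    [0,0,0],
    [0,0,0]
  ],
  "yaw": [0,0,0,0,0]
}}

```text
time_s: 39.05
ee_pos: [0.5703, -0.1049, 0.0283]
tcp_rot: [0.0, -0.707, 0.708, -0.0]
wrist_force: [0.4, -0.6, -2.6]
gripper_width: 0.189
grasp_force: 59.0
```

Request:
{"op": "arm_command", "data": {
  "offset": [
    [0,0,-0.1],
    [0,0,-0.1],
    [0,0,0],
    [0,0,0]
  ],
  "yaw": [0,0,0,0]
}}

```text
time_s: 39.55
ee_pos: [0.5702, -0.1049, 0.0263]
tcp_rot: [-0.0, -0.707, 0.708, -0.0]
wrist_force: [-0.2, -0.2, -2.2]
gripper_width: 0.185
grasp_force: 59.1
```

Request:
{"op": "arm_command", "data": {
  "offset": [
    [0,0,-0.1],
    [0,0,0],
    [0,0,0]
  ],
  "yaw": [0,0,0]
}}

```text
time_s: 39.92
ee_pos: [0.5704, -0.105, 0.0262]
tcp_rot: [0.0, -0.707, 0.708, -0.0]
wrist_force: [-3.5, 1.1, 6.5]
gripper_width: 0.185
grasp_force: 59.9
```

Request:
{"op": "arm_command", "data": {
  "offset": [
    [0,0,0],
    [0,0,0],
    [0,0,0],
    [0,0,0]
  ],
  "yaw": [0,0,0,0],
  "claw": 3.5
}}

```text
time_s: 40.42
ee_pos: [0.5702, -0.1049, 0.0251]
tcp_rot: [-0.0, -0.706, 0.708, 0.0]
wrist_force: [0.4, 0.3, -0.5]
gripper_width: 0.409
grasp_force: 0.0
```

Request:
{"op": "arm_command", "data": {
  "offset": [
    [0,0,2],
    [0,0,4],
    [0,0,5],
    [0,0,5],
    [0,0,5],
    [0,0,0],
    [0,0,0]
  ],
  "yaw": [0,0,0,0,0,0,0]
}}

```text
time_s: 41.3
ee_pos: [0.5701, -0.1046, 0.2346]
tcp_rot: [0.0, -0.707, 0.708, 0.0]
wrist_force: [-0.4, 0.2, -0.4]
gripper_width: 0.412
grasp_force: 0.0
```

```bash
python3 - <<'E'
from h import *
im,T=shot("w18"); s=manip.sense(); print(s["ee_pos"],s["wrist_force"])
for nm,M,x in (("dome",dome(),(.4705,-.1231)),("oval",ov(),(.669,-.087)),("weight",W,(.57,-.105))):
    uv=wp(T,[[*x,.02]])[0]; P,st=comp(im,uv); print(nm,uv.round(),st, wfit(M,"w18",x,free_yaw=(nm=="oval")))
for n in("scene","side"):
    im2=eyes.get_image(n); cv2.imwrite(f"pics/{n}_end.png",im2)
    for o in "reel pin_tin weight clapper hammer mug jar".split():
        print(n,o,[(np.round(b["bbox"]).tolist(),round(b["confidence"],2)) for b in eyes.boxes_of(n,o)][:2])
    a=bb(n,cyl(.032,.044)+[.4553,.1336,.069]); print("expect reel",a.round())
E
```

```text
[ 0.56980585 -0.1047324   0.23382198] [-0.43440765  0.13904077  0.50726927]
dome [337. 143.] [ 295  101   85   82 5498] (array([ 0.4702, -0.1227]), array([ 0.4,  0.1, -0.6, -0.3,  0.3,  0.1]))
oval [181. 171.] [ 140  124   79   97 5979] (array([ 0.6689, -0.0864, -1.7929]), 0.45)
weight [257. 158.] [ 238  136   39   41 1250] (array([ 0.5705, -0.105 ]), array([-0.8, -0.7,  0.9,  0.9, -0. , -0.1]))
scene reel [([248.0, 136.0, 13.0, 18.0], 0.69), ([264.0, 169.0, 37.0, 29.0], 0.66)]
scene pin_tin [([245.0, 148.0, 23.0, 15.0], 0.56)]
scene weight [([207.0, 206.0, 20.0, 24.0], 0.76)]
scene clapper [([264.0, 166.0, 40.0, 28.0], 0.58)]
scene hammer [([351.0, 172.0, 66.0, 51.0], 0.58), ([237.0, 151.0, 38.0, 30.0], 0.33)]
scene mug [([125.0, 274.0, 74.0, 75.0], 0.97)]
scene jar [([282.0, 237.0, 32.0, 46.0], 0.56)]
expect reel [248. 135. 260. 154.]
side reel [([267.0, 201.0, 10.0, 23.0], 0.53)]
side pin_tin [([260.0, 212.0, 22.0, 21.0], 0.52)]
side weight [([247.0, 165.0, 17.0, 15.0], 0.73), ([249.0, 213.0, 43.0, 32.0], 0.65)]
side clapper [([226.0, 206.0, 21.0, 34.0], 0.63)]
side hammer [([113.0, 200.0, 54.0, 68.0], 0.64)]
side mug [([223.0, 98.0, 24.0, 31.0], 0.69)]
side jar [([179.0, 138.0, 18.0, 24.0], 0.93), ([226.0, 98.0, 19.0, 27.0], 0.38)]
expect reel [266. 202. 279. 222.]
```

The weight is within 1 mm of the midpoint, the stack stands where expected, and the bystanders haven't moved. Handing in.

```bash
python3 -c "
from bench import ticket
print(ticket.finish_job())"
```

```text
the job is handed in; nothing more can be done
None
```

Handed in at about 42 s, everything released: the tin and reel are stacked centred on the wooden flat-topped block, the clapper lies square behind it with a gap of about 25 mm, the weight stands midway between the domed and oval blocks, and the final camera checks agreed with each placement and showed no sign that the hammer, jar or mug had moved.

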